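Release the large tomato from the sorting chute

TASK

Two tomatoes wait behind the gates of a two-lane sorting chute. With the fingertips, press down the pad of the lever beside the lane with the larger tomato so that its gate lifts, keep it down until that tomato has rolled into the catch tray, then let the lever go so that the gate drops shut. Leave the other lever alone so the smaller tomato stays behind its gate, and do not touch the tomatoes or the gates or disturb the things standing around.

Things in the scene. Friction and masses are not known exactly. Their poses are not given: they have to be found in the camera images.
- chute: fixed white two-lane chute on a base plate 500 x 310 x 12 mm. Origin on the table below the lever hinges; x = the way the tomatoes roll (away from the robot), y left, z up. Lanes centred at y = +50 and -50 mm, 62 mm wide, sloping down 0.14 rad. Press pads at x = -120, y = +105 / -105 mm (outside the lanes), gates at x = 150 mm, catch tray at x = 186 to 304 mm (a pocket per lane, walls to 78 mm)
- lever_left (a joint): left lever, an aluminium bar beside the left lane at chute y = +105 mm, parallel to the lane; level hinge 125 mm above the table over chute x = 0, 120 mm from the pad's centre. Value in rad: 0 = at rest, gate down; grows as the pad is pressed; hard stop 0.36. The gate clears a 54 mm tomato from about 0.28, a 36 mm one from about 0.16. Springs back to 0; pressing takes 2.5 to 6 N at the pad
- lever_right (a joint): right lever, an aluminium bar beside the right lane at chute y = -105 mm, parallel to the lane; level hinge 125 mm above the table over chute x = 0, 120 mm from the pad's centre. Value in rad: 0 = at rest, gate down; grows as the pad is pressed; hard stop 0.36. The gate clears a 54 mm tomato from about 0.28, a 36 mm one from about 0.16. Springs back to 0; pressing takes 2.5 to 6 N at the pad
- pad_left_top (a point): centre of the top face of the left lever's black press pad, a flat plate 46 x 42 x 8 mm on the lever's end nearest the robot; at rest the face is level and 137 mm above the table; fully pressed the point is 43 mm lower and 4 mm nearer the gate, tilted 0.36 rad. Nothing higher than 90 mm stands within 60 mm of it, except its own lever
- pad_right_top (a point): centre of the top face of the right lever's black press pad, a flat plate 46 x 42 x 8 mm on the lever's end nearest the robot; at rest the face is level and 137 mm above the table; fully pressed the point is 43 mm lower and 4 mm nearer the gate, tilted 0.36 rad. Nothing higher than 90 mm stands within 60 mm of it, except its own lever
- gate_left (a point): middle of the bottom edge of the left lever's gate, three upright steel bars (3 mm radius, 64 mm long) on a cross bar over the left lane, 46 mm wide; shut, this point is about 12 mm above the lane floor and 59 mm above the table
- gate_right (a point): the same point of the right lever's gate over the right lane
- tomato_large: red tomato, 54 mm in diameter, 90 g, loose, resting against one of the two gates from the robot's side (either lane); origin at its centre, axes turn as it rolls. In the tray its centre is 40 to 55 mm above the table
- tomato_small: red tomato, 36 mm in diameter, 30 g, loose, resting against the other gate; origin at its centre
- pot: bystander: small empty terracotta pot, 60 mm wide, 55 mm high, standing on the base plate between the two pads; origin under its foot
- sizing_ring: bystander: steel sizing ring 68 mm wide, 8 mm high, lying on the table; origin under its centre
- cube_a: bystander: 65 x 65 x 60 mm pale growing block with a seedling, about 110 mm high in all; origin under its centre
- cube_b: bystander: another growing block with seedling, same size
- sample_jar: bystander: closed jar 54 mm wide, 70 mm high; origin under its centre
- brush: bystander: hand brush lying on the table at the left
- mug: bystander: white mug 80 mm wide, 90 mm high, at the right
Mind the look-alikes: they are no part of the job. What is shaped like the tomato_large but blue or yellow is not meant.

How it is judged (in metres and radians):
On the way, in this order (a step that is already met when the one before it is completed fails the run):
1. the lever of the large tomato's lane is pressed down at its pad with the fingers (((y of tomato_large in the frame of chute above 0 m and value of joint lever_left above 0.2 rad and contact force between the fingers and lever_left_c2 above 0.5 N) or (y of tomato_large in the frame of chute below 0 m and value of joint lever_right above 0.2 rad and contact force between the fingers and lever_right_c2 above 0.5 N))), for 0.05 s.
2. the large tomato is in the catch tray while the lever is still held down (x of tomato_large in the frame of chute between 0.2 and 0.31 m and z of tomato_large in the frame of chute between 0.03 and 0.065 m and ((y of tomato_large in the frame of chute above 0 m and value of joint lever_left above 0.2 rad and contact force between the fingers and lever_left_c2 above 0.5 N) or (y of tomato_large in the frame of chute below 0 m and value of joint lever_right above 0.2 rad and contact force between the fingers and lever_right_c2 above 0.5 N))), for 0.05 s.
At the end, for the whole second after the job is handed in: The large tomato lies at rest (under 50 mm/s) in a catch tray pocket, the small one at rest behind its shut gate in its lane, and both levers are back at rest (under 0.04 rad) (x of tomato_large in the frame of chute between 0.2 and 0.31 m and z of tomato_large in the frame of chute between 0.03 and 0.065 m and linear speed of each of tomato_large, tomato_small below 0.05 m/s and x of tomato_small in the frame of chute below 0.15 m and z of tomato_small in the frame of chute above 0.05 m and value of joint each of lever_left, lever_right below 0.04 rad); the robot touches nothing.
It fails at once if the small tomato's lever is pressed (over 0.10 rad) ((y of tomato_small in the frame of chute above 0 m and value of joint lever_left above 0.1 rad) or (y of tomato_small in the frame of chute below 0 m and value of joint lever_right above 0.1 rad)).
It fails at once if the small tomato leaves its lane, or a tomato is lifted (x of tomato_small in the frame of chute above 0.165 m or z of tomato_small in the frame of chute above 0.1 m or z of tomato_large in the frame of chute above 0.12 m).
It fails at once if the robot touches a tomato (contact force between any of the fingers, the arm and tomato_large above 0.3 N or contact force between any of the fingers, the arm and tomato_small above 0.3 N).
It fails at once if the robot touches a gate (contact force between any of the fingers, the arm and lever_left_c3 above 0.5 N or contact force between any of the fingers, the arm and lever_left_c4 above 0.5 N or contact force between any of the fingers, the arm and lever_left_c5 above 0.5 N or contact force between any of the fingers, the arm and lever_left_c6 above 0.5 N or contact force between any of the fingers, the arm and lever_left_c7 above 0.5 N or contact force between any of the fingers, the arm and lever_right_c3 above 0.5 N or contact force between any of the fingers, the arm and lever_right_c4 above 0.5 N or contact force between any of the fingers, the arm and lever_right_c5 above 0.5 N or contact force between any of the fingers, the arm and lever_right_c6 above 0.5 N or contact force between any of the fingers, the arm and lever_right_c7 above 0.5 N).
It fails at once if a bystander is moved more than 25 mm (distance of any of pot, sizing_ring, cube_a, cube_b, sample_jar, brush, mug from where it was at the start of the episode above 0.025 m).
It also fails if it takes over 38 s, if anything falls off the work surface, if the arm or the gripper's body presses on something with over 40 N, if the wrist force passes 120 N, or if a joint passes its speed limit or range.

ROBOT

A 6-joint arm with a two-finger parallel gripper is mounted at the origin on the work surface. World frame = base frame: x ahead of the robot, y to its left, z up, the work surface at z = 0. Lengths are in m, angles in degrees, forces in N, time in s.
With the tool pointing down it reaches from about 0.25 to 0.725 m from the base axis. Payload 9.7 kg.
Tool frame: the origin (TCP) lies at the very end of the fingers, on their centre line; the grasp point (between the pads) lies 19 mm behind it (bot.grip_point_offset is the distance from the TCP to the grasp point, in m); y points along the fingers, x is the direction in which the jaws open and shut, and the axes are right-handed (so a half turn about y gives the same grasp; the last joint's range is limited). The gripper opens to 85 mm and grips with 20 to 120 N. Pads are 22 mm wide; open, the fingers measure 114 mm over their backs; the gripper's body (76 mm by 85 mm) begins 54 mm behind the grasp point. The pads swing forward as they close: fully open they stand 13 mm farther back than shut.
Start: joints at [76.49, 4.979, 10.078, 95.1, 0, 90], TCP at [0.128, 0.535, 0.231] pointing down, gripper open.
Joint ranges: [-179.16, 179.16], [-48.56, 103.87], [-65.8, 70.77], [-126.05, 130.52], [-82.76, 87.17], [-180, 180]. Speed limits (degrees/s): [127.2, 127.2, 147.25, 180, 180, 180].

INTERFACE

Orientations are given as [roll, pitch, yaw] about the fixed x, y, z axes, in that order (R = Rz(yaw) Ry(pitch) Rx(roll)).
In Python, from workcell import bot gives the robot as it stands.
- The arm moves only by the shell command python3 -m inch 'ROWS' [FORCE]. ROWS is JSON, a list of rows, each a list of 3 entries, a list of its own where there are three numbers: the shift along the tool's x, y, z in mm, then the turn, a rotation vector about the tool's x, y, z in rad, then the finger opening in mm, from 0 to 85.4. In form: [[[x, y, z], [ax, ay, az], grip], ...]. A call has 1 to 20 rows; each row is the pose to reach, as a shift and turn from the pose measured when the call began, along the tool's axes at that moment; what a row does not reach only later rows make up. A row lasts 1/10 s, in which the tool goes at most 50 mm and 8.59 degrees, less where a joint would pass 70% of its speed; a pose out of reach is approached as far as the arm can. A call with a gripper value outside its range is refused whole. The fingers move at their own pace and stop on an object; FORCE is the grip in N (left out, the last holds). Time passes only in rows, so rows that repeat a pose let the fingers close. It gives the time, the measured TCP pose, the force and the opening at its end, in the units of the state.
- bot.get_obs(): the state, without advancing time (a new reading comes with each control period).
- bot.camera(name): name is "scene" or "top"; returns a dict with "frame" (384x512x3 uint8, red, green, blue), "mtx" (3x3 intrinsics, pixels), "origin" and "orientation" of the camera in the world. Camera axes: x right, y down, z forward; pixel columns grow to the right and rows downward; lengths in m; the calibration is good to about 2 mm. A picture is of the moment at which its call begins. There is no depth.
- bot.job_done(): hands the job in, once; it reports no verdict.
Trained networks look in a picture, given as the dict that the camera call returned (one of the last four; its "shot" number tells which), for a name from the list of things; names that differ only in an ending like _2 or _b are one class to them, and where a whole thing is asked for, a point or a joint stands for the part that bears it (a point fixed in the world has none). Each returns a list of dicts, best first, with "confidence" (0 to 1); they miss things now and then, are a little off and sometimes report something else, mostly with a low value. They report only what shows in the picture. A call takes as long as a camera call. They do not tell look-alikes from the thing itself.
- bot.search_frame(picture, name): "box" ([left, top, right, bottom] in pixels, round what is visible of it).
- bot.cut_out(picture, name): "region" (384x512 bool, what is visible of it) and "box" ([left, top, right, bottom] in pixels, round what is visible of it).
The state is a dict: "time": time; "q": joint angles; "qd": joint speeds; "joint_efforts": joint torques, N m; "ee_pos": TCP position; "tcp_rot": TCP orientation; "wrist_force": force on the tool from outside, world axes, zero at the start; "torque": the same for the moment, N m; "opening": finger opening in m.
Only numpy, scipy, OpenCV 4.12 (cv2) and the standard library are available. Lean on these libraries where they do the work, as an engineer would, in place of code of your own. Each camera call takes 0.05 s, during which the arm holds its last target. There are 200 camera calls.

## Working session

There is one attempt and no reset: what is moved stays moved. The work goes in short steps, Python scripts to look and compute and a shell command to move; the robot and the scene stay as the last step left them, time stands still between calls to the robot, and variables do not carry over. Pictures are saved under pics/ and viewed, about 8 in all and at most 12, crops included, and the job is handed in when it is done.

```bash
mkdir -p pics; python3 - <<'E'
from workcell import bot
import cv2,numpy as np
for n in ("scene","top"):
    p=bot.camera(n); cv2.imwrite(f"pics/{n}0.png",p["frame"][:,:,::-1])
    print(n,p["mtx"],p["origin"],p["orientation"])
    for t in ["pad_left_top","pad_right_top","lever_left","lever_right","gate_left","tomato_large","tomato_small","chute","pot"]:
        print(t,[(np.round(d["box"]).tolist(),round(d["confidence"],2)) for d in bot.search_frame(p,t)][:4])
o=bot.get_obs();print(o["ee_pos"],o["tcp_rot"],o["time"],o["opening"],o["wrist_force"])
E
```

```text
scene [[403.32705069   0.         257.70881165]
 [  0.         403.32705069 194.81775352]
 [  0.           0.           1.        ]] [1.21970959 0.87163223 0.97292749] [-129.27139239    0.30144041  143.49291847]
pad_left_top [([228.0, 184.0, 303.0, 249.0], 0.88)]
pad_right_top [([193.0, 166.0, 260.0, 231.0], 0.7), ([315.0, 230.0, 335.0, 243.0], 0.23)]
lever_left [([224.0, 185.0, 308.0, 251.0], 0.84), ([155.0, 164.0, 319.0, 310.0], 0.58)]
lever_right [([195.0, 167.0, 256.0, 234.0], 0.58)]
gate_left [([228.0, 185.0, 309.0, 254.0], 0.55), ([369.0, 275.0, 423.0, 310.0], 0.36)]
tomato_large [([303.0, 285.0, 326.0, 303.0], 0.69), ([329.0, 242.0, 345.0, 261.0], 0.6), ([270.0, 276.0, 290.0, 297.0], 0.55), ([235.0, 229.0, 249.0, 244.0], 0.47)]
tomato_small [([212.0, 223.0, 220.0, 230.0], 0.49)]
chute [([156.0, 166.0, 319.0, 312.0], 0.92)]
pot [([264.0, 192.0, 282.0, 209.0], 0.65)]
top [[370.31203087   0.         260.3504743 ]
 [  0.         370.31203087 196.79644447]
 [  0.           0.           1.        ]] [ 0.38388252 -0.03382569  1.22382206] [-169.58178989    1.24016393  -91.38567744]
pad_left_top [([191.0, 138.0, 225.0, 238.0], 0.68)]
pad_right_top [([232.0, 123.0, 294.0, 216.0], 0.85)]
lever_left [([190.0, 134.0, 226.0, 234.0], 0.6)]
lever_right [([238.0, 123.0, 295.0, 212.0], 0.71)]
gate_left [([194.0, 137.0, 230.0, 236.0], 0.6)]
tomato_large [([131.0, 174.0, 146.0, 190.0], 0.78), ([151.0, 225.0, 166.0, 237.0], 0.7), ([233.0, 125.0, 294.0, 213.0], 0.63), ([206.0, 144.0, 225.0, 161.0], 0.61)]
tomato_small [([243.0, 210.0, 262.0, 229.0], 0.55), ([190.0, 139.0, 227.0, 238.0], 0.2)]
chute [([170.0, 93.0, 303.0, 257.0], 0.83)]
pot [([242.0, 210.0, 262.0, 229.0], 0.82)]
[0.12849847 0.53476048 0.23128756] [-9.00021748e+01  8.23932813e-04  7.64884617e+01] 1.0 0.08524317932084335 [-0.74571233  0.23928957  0.65295043]
```

```bash
python3 - <<'E'
import cv2,numpy as np
a=cv2.imread("pics/top0.png")[85:265,110:320]; b=cv2.imread("pics/scene0.png")[155:320,140:350]
a=cv2.resize(a,None,fx=2.8,fy=2.8,interpolation=3)
cv2.imwrite("pics/topc.png",a)
cv2.imwrite("pics/scenec.png",cv2.resize(b,None,fx=3,fy=3,interpolation=3))
E
```

```text
(no output)
```

View pics/topc.png

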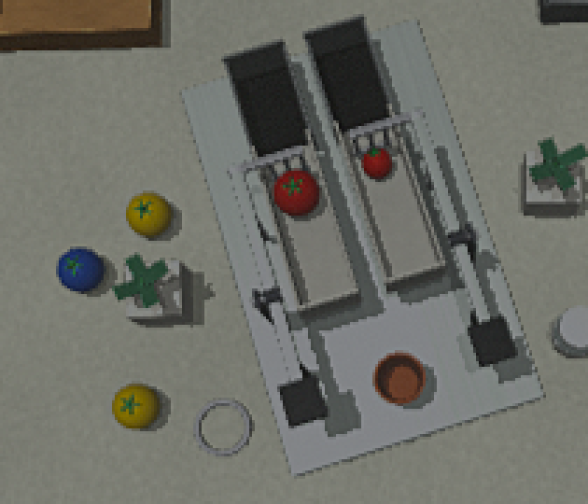

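View pics/scenec.png

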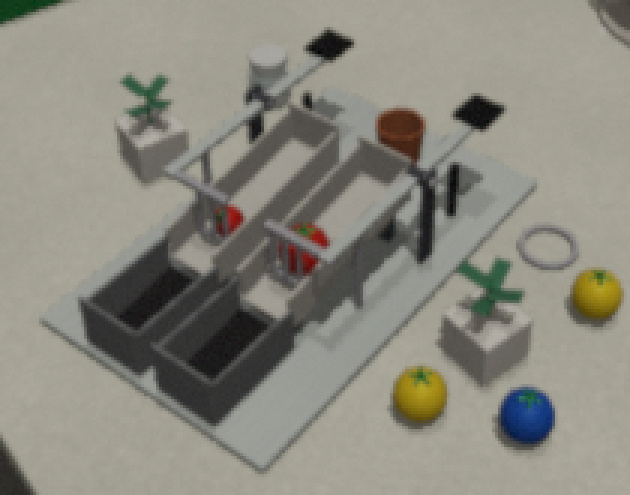

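View pics/top0.png

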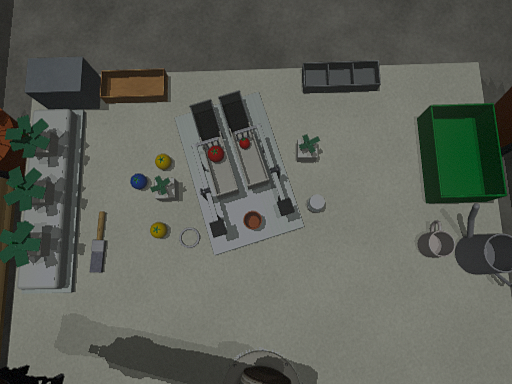

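Look-alikes are two yellow tomatoes at top0 (163,161) and (158,230), and a blue one at (139,181), all off the chute. The red ones are the large tomato at (216,153), in the left lane, and the small one at (245,143), in the right lane. In the crops the large red tomato is clearly in the left lane in both views, so the lever to press is lever_left. Its pad is at top0 (218,229) and scene0 (300,192).

```bash
cat > h.py <<'E'
import numpy as np
from scipy.spatial.transform import Rotation as R
def ray(p,u):
    d=np.linalg.inv(p["mtx"])@[u[0],u[1],1]; return np.array(p["origin"]),R.from_euler("xyz",p["orientation"],degrees=True).apply(d)
def atz(p,u,z):
    o,d=ray(p,u); return o+d*(z-o[2])/d[2]
def tri(*pu):
    A=0;b=0
    for p,u in pu:
        o,d=ray(p,u); d=d/np.linalg.norm(d); M=np.eye(3)-np.outer(d,d); A=A+M; b=b+M@o
    return np.linalg.solve(A,b)
E
python3 - <<'E'
from workcell import bot
from h import *
import cv2
t=bot.camera("top"); s=bot.camera("scene")
P={}
for n,ut,us in (("L",(218,228.5),(299.7,192.3)),("R",(285.7,206.4),(250,170))):
    def ref(p,u):  # dark blob centroid near the click
        g=p["frame"].max(2); m=np.zeros(g.shape,np.uint8); m[g<60]=1
        k,l,st,c=cv2.connectedComponentsWithStats(m[int(u[1])-12:int(u[1])+13,int(u[0])-14:int(u[0])+15].copy(),connectivity=4)
        i=l[12,14]; return c[i]+[int(u[0])-14,int(u[1])-12], st[i]
    a,sa=ref(t,ut); b,sb=ref(s,us); print(n,a,sa,b,sb,"tri",tri((t,a),(s,b)),atz(t,a,.137),atz(s,b,.137)); P[n]=(atz(t,a,.137)+atz(s,b,.137))/2
d=P["L"]-P["R"]; yaw=np.degrees(np.arctan2(-d[0],d[1])); print("pads",P,np.hypot(*d[:2]),"yaw",yaw)
o=bot.get_obs(); Rt=R.from_euler("xyz",o["tcp_rot"],degrees=True)
tgt=P["L"].copy(); tgt[2]=.16
print("tool axes",Rt.as_matrix().round(3),"shift mm to pad+23mm",Rt.inv().apply(tgt-o["ee_pos"])*1000)
pot=bot.search_frame(t,"pot")[0]["box"]; print("pot",atz(t,((pot[0]+pot[2])/2,(pot[1]+pot[3])/2),.05))
E
```

```text
L [218.01834862 227.44036697] [  6   0  17  21 218] [299.15686275 192.15686275] [  7   7  16  11 102] tri [0.49519695 0.11347937 0.13302547] [0.49597502 0.1118309  0.137     ] [0.49741779 0.11815051 0.137     ]
R [284.96017699 206.29646018] [  6   2  18  20 226] [249.275  169.9125] [ 7  8 14  9 80] tri [ 0.55362569 -0.08719669  0.1335098 ] [ 0.55356453 -0.08743722  0.137     ] [ 0.55600181 -0.08269743  0.137     ]
pads {'L': array([0.4966964, 0.1149907, 0.137    ]), 'R': array([ 0.55478317, -0.08506732,  0.137     ])} 0.20832015270129797 yaw 16.190632209215302
tool axes [[ 0.234 -0.    -0.972]
 [ 0.972 -0.     0.234]
 [-0.    -1.     0.   ]] shift mm to pad+23mm [-322.11506825   71.28915543 -456.09220308]
pot [0.53186111 0.01148378 0.05      ]
```

Left pad is at about (0.496, 0.114, 0.137). I'll traverse at the current height (0.231 m) with the fingers closing.

```bash
python3 -m inch '[[[-15,0,-20],[0,0,0],0],[[-40,0,-56],[0,0,0],0],[[-67,0,-94],[0,0,0],0],[[-94,0,-133],[0,0,0],0],[[-121,0,-171],[0,0,0],0],[[-148,0,-209],[0,0,0],0],[[-175,0,-247],[0,0,0],0],[[-202,0,-285],[0,0,0],0],[[-229,0,-323],[0,0,0],0],[[-256,0,-361],[0,0,0],0],[[-283,0,-399],[0,0,0],0],[[-305,0,-430],[0,0,0],0],[[-318,0,-449],[0,0,0],0],[[-323,0,-456],[0,0,0],0],[[-323,0,-456],[0,0,0],0],[[-323,0,-456],[0,0,0],0]]' 20; python3 -c "
from workcell import bot
o=bot.get_obs();print(o['q'],o['ee_pos'],o['tcp_rot'],o['opening'])"
```

```text
time: 2.75
ee_pos: [0.4959, 0.1148, 0.2313]
tcp_rot: [-90.0, -0.0, 76.5]
wrist_force: [-1.1, -0.7, -0.2]
opening: -0.0002
[ 1.30203759e+01 -6.33719585e-01  4.29699118e+00  9.49434928e+01
  1.49416203e-02  2.65136804e+01] [0.49593106 0.11475677 0.23133209] [-8.99818921e+01 -7.66411196e-03  7.65066926e+01] -0.0001606392281479487
```

```bash
python3 -m inch '[[[0,14,0],[0,-0.13,0],0],[[0,32,0],[0,-0.26,0],0],[[0,50,0],[0,-0.39,0],0],[[0,62,0],[0,-0.51,0],0],[[0,69,0],[0,-0.51,0],0],[[0,69,0],[0,-0.51,0],0]]'; python3 - <<'E'
from workcell import bot
import cv2,numpy as np
t=bot.camera("top");s=bot.camera("scene")
a=cv2.resize(t["frame"][135:265,160:320,::-1],None,fx=2.5,fy=2.5,interpolation=3)
b=cv2.resize(s["frame"][120:250,230:390,::-1],None,fx=2.5,fy=2.5,interpolation=3)
cv2.imwrite("pics/pre.png",np.hstack([a,b]))
E
```

```text
time: 3.35
ee_pos: [0.4951, 0.1155, 0.1618]
tcp_rot: [-89.9, -0.0, 105.6]
wrist_force: [0.0, -0.6, -0.4]
opening: -0.0002
```

View pics/pre.png

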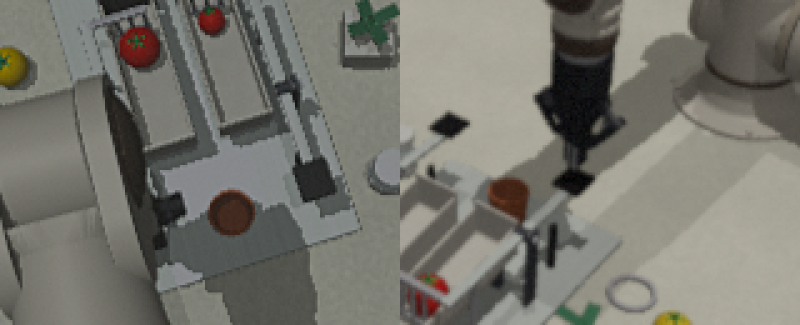

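The picture shows the closed fingers right above the left pad (around 572,175, right half). The large tomato is at the left gate (140,45, left half). Pressing now.

```bash
python3 -m inch '[[[0,8,0],[0,0,0],0],[[0,18,0],[0,0,0],0],[[0,26,0],[0,0,0],0],[[0,34,0],[0,0,0],0],[[0,42,0],[0,0,0],0],[[0,50,0],[0,0,0],0],[[0,57,0],[0,0,0],0],[[0,61,0],[0,0,0],0],[[0,61,0],[0,0,0],0],[[0,61,0],[0,0,0],0],[[0,61,0],[0,0,0],0],[[0,61,0],[0,0,0],0],[[0,61,0],[0,0,0],0]]'; python3 - <<'E'
from workcell import bot
import cv2,numpy as np
s=bot.camera("scene")
cv2.imwrite("pics/press.png",cv2.resize(s["frame"][130:320,140:350,::-1],None,fx=2.8,fy=2.8,interpolation=3))
E
```

```text
time: 4.75
ee_pos: [0.496, 0.1153, 0.1023]
tcp_rot: [-90.1, -0.0, 105.6]
wrist_force: [1.2, 0.4, 4.3]
opening: -0.0003
```

View pics/press.png

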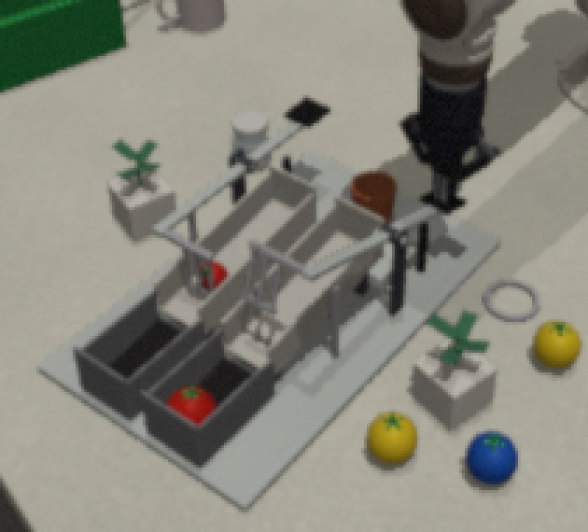

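The large tomato is in the tray pocket (192,405) with the gate raised, and the small one is still behind its gate (213,273). I'll hold a little longer, then let the lever up gently and clear.

```bash
python3 -m inch '[[[0,0,0],[0,0,0],0],[[0,0,0],[0,0,0],0],[[0,0,0],[0,0,0],0],[[0,0,0],[0,0,0],0],[[0,0,0],[0,0,0],0],[[0,-6,0],[0,0,0],0],[[0,-12,0],[0,0,0],0],[[0,-18,0],[0,0,0],0],[[0,-24,0],[0,0,0],0],[[0,-30,0],[0,0,0],0],[[0,-36,0],[0,0,0],0],[[0,-45,0],[0,0,0],0],[[0,-60,0],[0,0,0],0],[[0,-85,0],[0,0,0],0],[[0,-110,0],[0,0,0],0],[[0,-125,0],[0,0,0],0],[[0,-125,0],[0,0,0],0],[[0,-125,0],[0,0,0],0],[[0,-125,0],[0,0,0],0]]'; python3 - <<'E'
from workcell import bot
import cv2,numpy as np
s=bot.camera("scene")
cv2.imwrite("pics/end.png",cv2.resize(s["frame"][130:320,140:350,::-1],None,fx=2.8,fy=2.8,interpolation=3))
E
```

```text
time: 6.7
ee_pos: [0.4956, 0.1152, 0.2262]
tcp_rot: [-90.0, -0.0, 105.6]
wrist_force: [0.5, -0.3, -0.2]
opening: 0.0003
```

View pics/end.png

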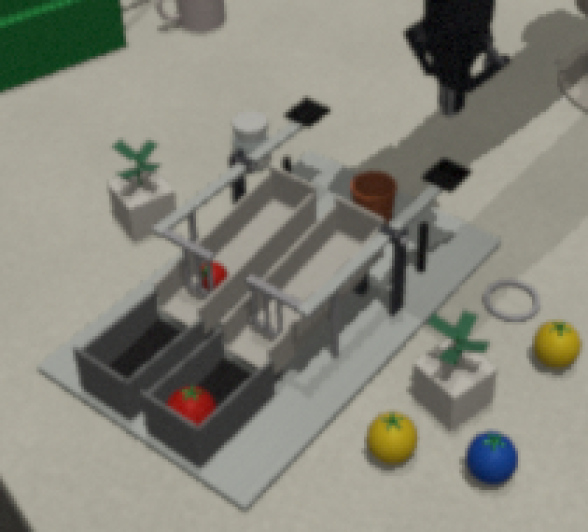

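The left pad is back up and level (445,173), and the left gate is down. The large tomato hasn't moved in the tray (192,405), the small one is behind its gate, and the fingers are clear.

```bash
python3 -c "
from workcell import bot
print(bot.job_done())"
```

```text
the job is handed in; nothing more can be done
None
```

The large tomato was in the left lane, so I pressed the left lever's pad with the closed fingertips until the tomato had rolled into the catch tray. I then let the lever up gently and handed the job in after about 6.7 s on the robot's clock; the hand-in reports no verdict.

- **Press:** with the pad down, the wrist read about 4.3 N and the TCP stood at z = 0.102 m. I put the lever at about 0.31 rad, worked out from that height rather than measured.
- **Last picture:** the large tomato sits in the same place in the tray as during the press. The left pad is level again with its gate down, and the small tomato is behind its gate. The right lever, the pot and the other things in view look undisturbed.
- **Clearance:** the fingers ended about 90 mm above the pad with no contact force.
- **Disagreement:** the two cameras put the left pad about 6 mm apart. I aimed close to the top camera's position and the fingers landed on the pad.
- **Not checked afterwards:** the brush and mug, which lie far from the arm's path.

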